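# Shut the modelling-tool case

### The job

Put the sculptor's tool case away: first fold its upright inner tool flap right down flat, then swing the hinged lid fully shut over it. Only push, with the fingertips or the outside of the fingers: take neither panel between the fingers, lift nothing out of the case, and leave the things standing around it where they are.

Things in the scene. Friction and masses are not known exactly. Their poses are not given: they have to be found in the camera images.
- case: Fixed wooden tool case, a box open at the top, 160 mm (its x) by 220 mm (its y), 90 mm high, walls 8 mm. It stands on a fixed platform 12 to 72 mm high (200 x 450 mm). Origin: centre of the case's underside, on the platform. x points from the side with the bow handle (near the robot; handle 25 mm proud at 50 mm height) to the lid's hinge side (far from the robot); z up. Turned up to 26 degrees.
- flap (a joint): Tool flap's angle, rad: 0 = folded flat (stop), 1.57 = upright, 1.6 = stop. Aluminium panel 115 mm from hinge to free edge, 190 mm wide, 6 mm thick, slim tools strapped on the face that ends underneath (14 mm proud). Upright, its bare face looks to the robot; it folds to case +x. Stiff friction hinge: stays where left, under 3 N at the free edge moves it. While upright it blocks the lid.
- flap_hinge (a point): Middle of the flap's hinge axis, in the case frame at x -66, y 0, z 80 mm; the axis runs along case y, half-way through the panel's thickness. The point turns with the flap: x from hinge to free edge, y along the hinge, z out of the bare face (up when folded down).
- flap_edge (a point): Middle of the flap's free edge, 115 mm from its hinge axis.
- lid (a joint): Lid's angle, rad: 0 = shut (stop), 1.57 = upright, more = leaning away from the robot, 1.95 = stop. Wooden panel 160 mm from hinge to free edge, 220 mm wide, 12 mm thick. Open, its outer face looks away from the robot: it is pushed from behind, back towards the robot and down. Stiff friction hinge: stays where left, 1 to 6 N at the free edge moves it.
- lid_hinge (a point): Middle of the lid's hinge axis, in the case frame at x 80, y 0, z 90.5 mm; it runs along case y at the lid's inner face. The point turns with the lid: minus x from hinge to free edge, y along the hinge, z from inner to outer face (outer face at z 12 mm; up when shut).
- lid_edge (a point): Middle of the lid's free edge, 160 mm from the hinge, half-way through its thickness.
- sanding_block: Loose cork block 40 x 70 x 26 mm lying inside the case, below the flap's path; stays there. Origin: centre of its underside.
- wax_bar: Loose brown-red bar 35 x 60 x 22 mm lying inside the case, below the flap's path; stays there. Origin: centre of its underside.
- jar: Bystander: glass jar 70 mm across, 100 mm high, on the platform beside the case, left as seen from the robot (+y side). Origin: centre of its underside.
- figure: Bystander: plaster figurine 60 mm across the foot, 147 mm high, on the platform beside the case, right (-y side). Origin: centre of its underside.
- mug: Bystander: white mug 80 mm across, 90 mm high, at one side of the table. Origin: centre of its underside.
- mallet: Bystander: hammer lying at one side of the table, under 50 mm high. Origin: under its middle.
- spatula: Bystander: spatula lying at one side of the table nearer the robot, under 40 mm high. Origin: under its middle.
Things that resemble listed ones, but are neither listed nor needed, are in the scene too. Leave any purple look-alike of the wax_bar alone.

How it is judged:
By the outcome, as a careful person would: the job done as asked, in the order asked, and still so for the second after the job is handed in, with the robot touching nothing.
It also fails if it takes over 45 s, if anything falls off the work surface, if the arm or the gripper's body presses on something with over 40 N, if the wrist force passes 120 N, or if a joint passes its speed limit or range.

### The arm

A 6-joint arm with a two-finger parallel gripper is mounted at the origin on the work surface. World frame = base frame: x ahead of the robot, y to its left, z up, the work surface at z = 0. Lengths are in m, angles in rad, forces in N, time in s.
With the tool pointing down it reaches from about 0.3 to 0.85 m from the base axis. Payload 5.4 kg.
Tool frame: the origin (TCP) lies at the very end of the fingers, on their centre line; the grasp point (between the pads) lies 19 mm behind it (ctrl.pinch_z is the distance from the TCP to the grasp point, in m); z points along the fingers, y is the line along which they close (so a half turn about z gives the same grasp; the last joint's range is limited). The gripper opens to 85 mm and grips with 20 to 120 N. Pads are 22 mm wide; open, the fingers measure 114 mm over their backs; the gripper's body (76 mm by 85 mm) begins 54 mm behind the grasp point. The pads swing forward as they close: fully open they stand 13 mm farther back than shut.
Start: joints at [-1.493, 0.158, 1.597, -0, 1.386, -0.21], TCP at [0.163, -0.551, 0.204] pointing down, gripper open.
Joint ranges: [-2.91, 2.91], [-0.94, 2.29], [0.18, 2.7], [-1.29, 4.43], [0.17, 2.64], [-3, 3]. Speed limits (rad/s): [2.57, 2.57, 3.14, 3.14, 3.14, 3.14].

### API

Orientations are given as a 3x3 rotation matrix whose columns are the frame's x, y, z axes.
In Python, from workcell import ctrl, grab_frame, camera_model, workorder, look_for, outline_of gives the robot as it stands.
- The arm moves only by the tool play_rows, never from a script. Its argument "steps" is a list of rows, each an object of numbers: "dx", "dy", "dz": the shift along the world's x, y, z in cm; "ax", "ay", "az": the turn, a rotation vector about the world's x, y, z in rad; "grip": the opening in per cent of the stroke, from 0 (shut) to 100 (fully open). In form: [{"dx": .., "dy": .., "dz": .., "ax": .., "ay": .., "az": .., "grip": ..}, ...]. A call has exactly 8 rows; each row is the pose to reach, as a shift and turn from the pose commanded when the call began; what a row does not reach only later rows make up. A row lasts 1/12 s, in which the tool goes at most 41.7 mm and 7.16 degrees, less where a joint would pass 70% of its speed; a pose out of reach is approached as far as the arm can. A call with a gripper value outside its range is refused whole. The fingers move at their own pace and stop on an object; "force" is the grip in N (left out, the last holds). Time passes only in rows, so rows that repeat a pose let the fingers close, or fill a call up. It gives the time, the measured TCP pose, the force, the opening and the grip force at its end, in the units of the state.
- ctrl.get_state(): the state, without advancing time (a new reading comes with each control period).
- grab_frame(name): name is "side" or "top"; returns the picture (480x640x3 uint8, red, green, blue); there is no depth.
- camera_model(name): a dict with "K" (3x3 intrinsics, pixels), "D" ([k1, k2, p1, p2, k3] as OpenCV has them; the pictures are not rectified), "rvec" (rotation vector, rad) and "tvec" (3), from world to camera coordinates, as OpenCV has them. Camera axes: x right, y down, z forward; pixel columns grow to the right and rows downward; lengths in m; the calibration is good to about 2 mm. A picture is of the moment at which its call begins. camera_model takes no time and is no camera call.
- workorder.job_done(): hands the job in; it is judged then, once.
Trained networks look in the newest picture that a camera, given by its name, has taken for a name from the list of things; names that differ only in an ending like _2 or _b are one class to them, and where a whole thing is asked for, a point or a joint stands for the part that bears it (a point fixed in the world has none). Each returns a list of dicts, best first, with "score" (0 to 1); they miss things now and then, are a little off and sometimes report something else, mostly with a low value. They report only what shows in the picture. A call takes as long as a camera call. They do not tell look-alikes from the thing itself.
- look_for(camera, name): "position" ([row, column] in pixels, amid what is visible of it).
- outline_of(camera, name): "region" (480x640 bool, what is visible of it) and "position" ([row, column] in pixels, amid what is visible of it).
The state is a dict: "t": time; "joints": joint angles; "qvel": joint speeds; "joint_efforts": joint torques, N m; "eef_pos": TCP position; "tcp_rot": TCP orientation; "wrist_force": force on the tool from outside, world axes, zero at the start; "torque": the same for the moment, N m; "width": finger opening in m; "gripper_force": force on a finger pad.
Only numpy, scipy, OpenCV 4.12 (cv2) and the standard library are available. Lean on these libraries where they do the work, as an engineer would, in place of code of your own. Each camera call takes 0.05 s, during which the arm holds its last target. There are 200 camera calls.

## Working session

There is one attempt and no reset: what is moved stays moved. The work goes in short steps, Python scripts to look and compute and a tool call to move; the robot and the scene stay as the last step left them, time stands still between calls to the robot, and variables do not carry over. Pictures are saved under pics/ and viewed, at most 10 in all, crops included, and the job is handed in when it is done.

Besides the shell and the picture viewer there is one more tool, called after ">>>" in YAML: its name, and indented under it one key for each argument. play_rows: Moves the arm, as the interface text tells. Its arguments: {"type":"object","properties":{"steps":{"type":"array","items":{"type":"object","properties":{"dx":{"type":"number"},"dy":{"type":"number"},"dz":{"type":"number"},"ax":{"type":"number"},"ay":{"type":"number"},"az":{"type":"number"},"grip":{"type":"number"}}}},"force":{"type":"number"}},"required":["steps"]}

```bash
mkdir -p pics; ls; python3 - <<'E'
from workcell import *
import cv2,numpy as np
for c in("side","top"):
    f=grab_frame(c);cv2.imwrite(f"pics/{c}0.png",f[...,::-1])
    m=camera_model(c);R=cv2.Rodrigues(m["rvec"])[0];print(c,(-R.T@m["tvec"]).round(3),R[2].round(2),m["K"][0][0],m["D"])
    for n in("case","flap","lid","jar","figure","mug","mallet","spatula","wax_bar","sanding_block"):
        print(n,[(np.round(d["position"]).tolist(),round(d["score"],2)) for d in look_for(c,n)[:3]])
print(ctrl.get_state())
E
```

```text
pics
side [0.267 1.334 0.946] [ 0.11 -0.85 -0.51] 594.1781004834165 [-0.03467454  0.          0.          0.          0.        ]
case [([225.0, 288.0], 0.63)]
flap []
lid [([181.0, 270.0], 0.93)]
jar [([255.0, 282.0], 0.57)]
figure [([170.0, 318.0], 0.54)]
mug [([183.0, 333.0], 0.67)]
mallet [([433.0, 240.0], 0.61)]
spatula [([375.0, 411.0], 0.76)]
wax_bar [([184.0, 264.0], 0.66), ([225.0, 301.0], 0.65), ([232.0, 383.0], 0.46)]
sanding_block []
top [ 0.28  -0.005  1.483] [ 0.12  0.   -0.99] 499.29436061308655 [0.02721544 0.         0.         0.         0.        ]
case [([199.0, 375.0], 0.84)]
flap [([223.0, 368.0], 0.73)]
lid [([164.0, 386.0], 0.91)]
jar [([198.0, 309.0], 0.71)]
figure [([216.0, 432.0], 0.72)]
mug [([219.0, 507.0], 0.96)]
mallet [([213.0, 137.0], 0.73)]
spatula [([328.0, 197.0], 0.73), ([200.0, 309.0], 0.72), ([162.0, 385.0], 0.62)]
wax_bar [([296.0, 415.0], 0.58), ([210.0, 388.0], 0.51)]
sanding_block [([200.0, 356.0], 0.74)]
{'t': 1.1, 'joints': array([-1.49309040e+00,  1.58367595e-01,  1.59701577e+00, -1.37229054e-05,
        1.38620827e+00, -2.10101851e-01]), 'qvel': array([-0.00089326, -0.00148513, -0.00075935, -0.00047728,  0.0002422 ,
       -0.00162679]), 'joint_efforts': array([ 1.38464642e-03, -3.96015358e+01, -3.31701279e+01,  4.16041746e-05,
        7.12319124e-04, -6.52832242e-06]), 'eef_pos': array([ 0.16318661, -0.55133195,  0.20450946]), 'tcp_rot': array([[ 9.58867728e-01,  2.83853271e-01, -1.33703122e-05],
       [ 2.83853271e-01, -9.58867728e-01, -2.05872023e-06],
       [-1.34047353e-05, -1.82116645e-06, -1.00000000e+00]]), 'wrist_force': array([ 0.38629389,  0.38459272, -0.22824103]), 'torque': array([-8.67495474e-03,  7.61113532e-05, -1.63701154e-02]), 'gripper_force': 0.0, 'width': 0.08539946671782629}
```

View both.

```bash
python3 - <<'E'
import cv2
a=cv2.imread("pics/top0.png")[110:330,240:530];cv2.imwrite("pics/topc.png",cv2.resize(a,None,fx=2.7,fy=2.7,interpolation=cv2.INTER_CUBIC))
a=cv2.imread("pics/side0.png")[120:300,200:440];cv2.imwrite("pics/sidec.png",cv2.resize(a,None,fx=3.3,fy=3.3,interpolation=cv2.INTER_CUBIC))
E
```

```text
(no output)
```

View pics/topc.png

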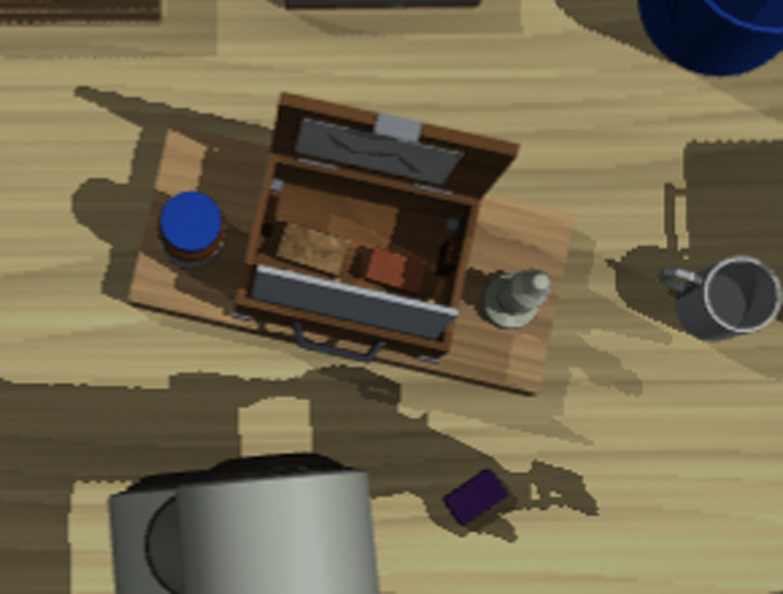

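View pics/sidec.png

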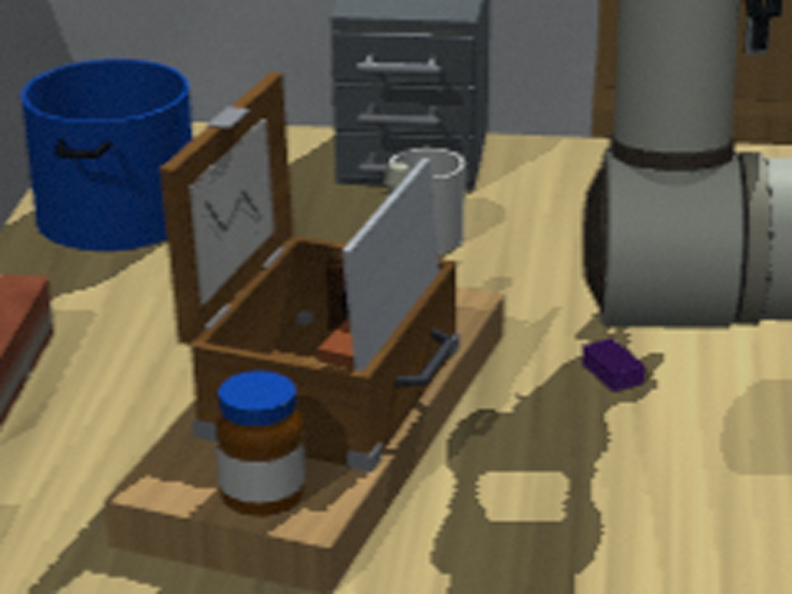

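```bash
cat > h.py <<'E'
import numpy as np,cv2
from workcell import *
from scipy.optimize import least_squares
M={c:camera_model(c) for c in("top","side")}
def proj(c,P):
    m=M[c];return cv2.projectPoints(np.array(P,float).reshape(-1,3),np.array(m["rvec"]),np.array(m["tvec"]),np.array(m["K"]),np.array(m["D"]))[0][:,0]
def rotz(y):return np.array([[np.cos(y),-np.sin(y),0],[np.sin(y),np.cos(y),0],[0,0,1]])
def flapP(f,r,y,h=0):return [-.066+r*np.cos(f)-h*np.sin(f),y,.08+r*np.sin(f)+h*np.cos(f)]
def lidP(l,r,y,h=0): # point (-r,y,h) turned by l ; open raises edge
    return [.08-r*np.cos(l)+h*np.sin(l),y,.0905+r*np.sin(l)+h*np.cos(l)]
def W(p,L):return np.array(L)@rotz(p[3]).T+p[:3]
E
cat > fit.py <<'E'
from h import *
T=lambda x,y:((x+.5)/2.7-.5+240,(y+.5)/2.7-.5+110)
S=lambda x,y:((x+.5)/3.3-.5+200,(y+.5)/3.3-.5+120)
obs=[ # cam,px,fn
("top",T(237,303),lambda p:[-.08,.11,.09]),("top",T(445,355),lambda p:[-.08,-.11,.09]),
("top",T(480,203),lambda p:[.08,-.11,.09]),("top",T(270,157),lambda p:[.08,.11,.09]),
("side",S(369,377),lambda p:[-.08,.11,.09]),("side",S(455,263),lambda p:[-.08,-.11,.09]),("side",S(196,346),lambda p:[.08,.11,.09]),
("top",T(283,93),lambda p:lidP(p[4],.16,.11,.012)),("top",T(520,147),lambda p:lidP(p[4],.16,-.11,.012)),
("side",S(165,170),lambda p:lidP(p[4],.16,.11,.012)),("side",S(192,180),lambda p:lidP(p[4],.16,.11,0)),("side",S(284,78),lambda p:lidP(p[4],.16,-.11,0)),
("top",T(258,268),lambda p:flapP(p[5],.115,.095)),("top",T(457,312),lambda p:flapP(p[5],.115,-.095)),
("side",S(346,248),lambda p:flapP(p[5],.115,.095)),("side",S(430,160),lambda p:flapP(p[5],.115,-.095)),
("top",T(130,300),lambda p:[-.1,.225,0]),("top",T(168,130),lambda p:[.1,.225,0]),("top",T(575,215),lambda p:[.1,-.225,0]),
("side",S(105,508),lambda p:[.1,.225,0]),("side",S(335,548),lambda p:[-.1,.225,0])]
f=lambda p:np.concatenate([proj(c,W(p,[g(p)]))[0]-px for c,px,g in obs])
r=least_squares(f,[.55,-.05,.05,-.2,1.8,1.57],loss="soft_l1",f_scale=1.5)
p=r.x;print(p.round(4));print(f(p).reshape(-1,2).round(1).tolist())
np.save("p.npy",p)
print("lid edge",W(p,[lidP(p[4],.16,y,.006) for y in(.11,0,-.11)]).round(3).tolist(),"flap edge",W(p,[flapP(p[5],.115,y) for y in(.095,0,-.095)]).round(3).tolist())
E
python3 fit.py
```

```text
[ 0.5237 -0.1557  0.0412 -0.2387  1.5685  1.5073]
[[-0.3, 0.0], [1.5, -1.0], [0.6, -1.0], [0.5, -1.6], [-1.2, 0.6], [-0.3, -0.1], [-2.3, 0.1], [-0.5, 1.1], [-0.2, 0.9], [-0.8, 0.1], [-4.9, -2.3], [0.5, -0.9], [0.3, 0.4], [0.2, 1.0], [-0.5, 1.4], [-1.2, 0.0], [-1.2, 3.2], [0.5, 1.0], [-0.7, 3.3], [2.1, -1.6], [0.6, 0.9]]
lid edge [[0.633, -0.069, 0.292], [0.607, -0.176, 0.292], [0.581, -0.283, 0.292]] flap edge [[0.489, -0.05, 0.236], [0.467, -0.142, 0.236], [0.444, -0.234, 0.236]]
```

```bash
cat > plan.py <<'E'
from h import *
p=np.load("p.npy");a=.011
def fl(f,r=.08,y=0,gap=0):
    q=np.array(flapP(f,r,y,.003+gap));q[0]-=a;return W(p,[q])[0]
def ld(l,r=.125,y=.03,gap=0):
    q=np.array(lidP(l,r,y,.012+gap));q[0]+=a;return W(p,[q])[0]
if __name__=="__main__":
    s=ctrl.get_state();e=s["eef_pos"];print(e.round(4),s["t"])
    R=rotz(p[3])@np.diag([1,-1,-1]);print("turn",cv2.Rodrigues(R@s["tcp_rot"].T)[0].ravel().round(3))
    print("pre",(W(p,[[-.125,0,.27],[-.125,0,.16]])*100).round(1).tolist())
    for f in np.arange(1.5,-.01,-.15):print("flap",round(f,2),(fl(f)*100).round(2))
    print("prelid",(W(p,[[.0,.03,.31],[.13,.03,.31],[.13,.03,.215]])*100).round(1).tolist())
    for l in np.arange(1.57,-.01,-.157):print("lid",round(l,2),(ld(l)*100).round(2))
E
python3 plan.py
```

```text
[ 0.1632 -0.5513  0.2045] 1.1
turn [-0.    -0.    -0.526]
pre [[40.2, -12.6, 31.1], [40.2, -12.6, 20.1]]
flap 1.5 [ 45.15 -13.82  20.12]
flap 1.35 [ 46.31 -14.1   19.99]
flap 1.2 [ 47.44 -14.37  19.68]
flap 1.05 [ 48.51 -14.63  19.2 ]
flap 0.9 [ 49.49 -14.87  18.57]
flap 0.75 [ 50.38 -15.09  17.79]
flap 0.6 [ 51.14 -15.27  16.88]
flap 0.45 [ 51.76 -15.42  15.87]
flap 0.3 [ 52.23 -15.54  14.77]
flap 0.15 [ 52.53 -15.61  13.61]
flap 0.0 [ 52.66 -15.64  12.42]
prelid [[53.1, -12.7, 35.1], [65.7, -15.7, 35.1], [65.7, -15.7, 25.6]]
lid 1.57 [ 63.08 -15.09  25.67]
lid 1.41 [ 61.17 -14.63  25.7 ]
lid 1.26 [ 59.27 -14.16  25.42]
lid 1.1 [ 57.44 -13.72  24.85]
lid 0.94 [ 55.72 -13.3   23.98]
lid 0.78 [ 54.16 -12.92  22.85]
lid 0.63 [ 52.78 -12.58  21.48]
lid 0.47 [ 51.63 -12.3   19.91]
lid 0.31 [ 50.73 -12.09  18.17]
lid 0.16 [ 50.11 -11.93  16.31]
lid -0.0 [ 49.78 -11.85  14.37]
```

>>> play_rows:
  steps:
    - {"dz": 4,"grip": 0}
    - {"dx": 0,"dy": 2,"dz": 8,"az": -0.1,"grip": 0}
    - {"dx": 2,"dy": 5,"dz": 10,"az": -0.2,"grip": 0}
    - {"dx": 4,"dy": 8.5,"dz": 10.5,"az": -0.3,"grip": 0}
    - {"dx": 6,"dy": 12,"dz": 10.5,"az": -0.4,"grip": 0}
    - {"dx": 8,"dy": 15.5,"dz": 10.5,"az": -0.5,"grip": 0}
    - {"dx": 10,"dy": 19,"dz": 10.5,"az": -0.526,"grip": 0}
    - {"dx": 12,"dy": 22.5,"dz": 10.5,"az": -0.526,"grip": 0}

```text
schema error: expected keys dx, dy, dz, ax, ay, az, grip
```

>>> play_rows:
  steps:
    - {"dx": 2,"dy": 3.5}
    - {"dx": 4,"dy": 7}
    - {"dx": 6,"dy": 10.5}
    - {"dx": 8,"dy": 14}
    - {"dx": 10,"dy": 17}
    - {"dx": 11.9,"dy": 20}
    - {"dx": 11.9,"dy": 20}
    - {"dx": 11.9,"dy": 20}

```text
schema error: expected keys dx, dy, dz, ax, ay, az, grip
```

All keys are required.

>>> play_rows:
  steps:
    - {"dx": 0,"dy": 0,"dz": 4,"ax": 0,"ay": 0,"az": 0,"grip": 0}
    - {"dx": 0,"dy": 2,"dz": 8,"ax": 0,"ay": 0,"az": -0.1,"grip": 0}
    - {"dx": 2,"dy": 5,"dz": 10,"ax": 0,"ay": 0,"az": -0.2,"grip": 0}
    - {"dx": 4,"dy": 8.5,"dz": 10.5,"ax": 0,"ay": 0,"az": -0.3,"grip": 0}
    - {"dx": 6,"dy": 12,"dz": 10.5,"ax": 0,"ay": 0,"az": -0.4,"grip": 0}
    - {"dx": 8,"dy": 15.5,"dz": 10.5,"ax": 0,"ay": 0,"az": -0.5,"grip": 0}
    - {"dx": 10,"dy": 19,"dz": 10.5,"ax": 0,"ay": 0,"az": -0.526,"grip": 0}
    - {"dx": 12,"dy": 22.5,"dz": 10.5,"ax": 0,"ay": 0,"az": -0.526,"grip": 0}

```text
t: 1.77
eef_pos: [0.2837, -0.3246, 0.3096]
tcp_rot: [[0.971, -0.238, 0.0], [-0.238, -0.971, -0.001], [0.001, 0.0, -1.0]]
wrist_force: [0.4, -0.8, -0.9]
width: 0.0001
gripper_force: 0.0
```

>>> play_rows:
  steps:
    - {"dx": 2,"dy": 3.5,"dz": 0,"ax": 0,"ay": 0,"az": 0,"grip": 0}
    - {"dx": 4,"dy": 7,"dz": 0,"ax": 0,"ay": 0,"az": 0,"grip": 0}
    - {"dx": 6,"dy": 10.5,"dz": 0,"ax": 0,"ay": 0,"az": 0,"grip": 0}
    - {"dx": 8,"dy": 14,"dz": 0,"ax": 0,"ay": 0,"az": 0,"grip": 0}
    - {"dx": 10,"dy": 17,"dz": 0,"ax": 0,"ay": 0,"az": 0,"grip": 0}
    - {"dx": 11.9,"dy": 20,"dz": 0,"ax": 0,"ay": 0,"az": 0,"grip": 0}
    - {"dx": 11.9,"dy": 20,"dz": 0,"ax": 0,"ay": 0,"az": 0,"grip": 0}
    - {"dx": 11.9,"dy": 20,"dz": 0,"ax": 0,"ay": 0,"az": 0,"grip": 0}

```text
t: 2.43
eef_pos: [0.4027, -0.1249, 0.3096]
tcp_rot: [[0.973, -0.232, 0.0], [-0.232, -0.973, -0.0], [0.0, 0.0, -1.0]]
wrist_force: [-0.3, -0.2, -0.2]
width: 0.0
gripper_force: 0.0
```

```bash
python3 plan.py|head -3
```

```text
[ 0.4027 -0.1249  0.3096] 2.4333
turn [ 0.     0.    -0.005]
pre [[40.2, -12.6, 31.1], [40.2, -12.6, 20.1]]
```

>>> play_rows:
  steps:
    - {"dx": 0,"dy": 0,"dz": -4,"ax": 0,"ay": 0,"az": 0,"grip": 0}
    - {"dx": 0,"dy": 0,"dz": -8,"ax": 0,"ay": 0,"az": 0,"grip": 0}
    - {"dx": 0,"dy": 0,"dz": -10.9,"ax": 0,"ay": 0,"az": 0,"grip": 0}
    - {"dx": 1,"dy": -0.3,"dz": -10.9,"ax": 0,"ay": 0,"az": 0,"grip": 0}
    - {"dx": 2,"dy": -0.6,"dz": -10.9,"ax": 0,"ay": 0,"az": 0,"grip": 0}
    - {"dx": 3,"dy": -0.9,"dz": -10.9,"ax": 0,"ay": 0,"az": 0,"grip": 0}
    - {"dx": 4,"dy": -1.1,"dz": -10.9,"ax": 0,"ay": 0,"az": 0,"grip": 0}
    - {"dx": 4.9,"dy": -1.3,"dz": -10.9,"ax": 0,"ay": 0,"az": 0,"grip": 0}

```text
t: 3.1
eef_pos: [0.451, -0.1411, 0.2004]
tcp_rot: [[0.971, -0.238, -0.0], [-0.238, -0.971, -0.0], [-0.0, 0.0, -1.0]]
wrist_force: [-2.0, 0.7, -0.3]
width: -0.0002
gripper_force: 1.6
```

>>> play_rows:
  steps:
    - {"dx": 0.6,"dy": -0.15,"dz": -0.1,"ax": 0,"ay": 0,"az": 0,"grip": 0}
    - {"dx": 1.15,"dy": -0.3,"dz": -0.15,"ax": 0,"ay": 0,"az": 0,"grip": 0}
    - {"dx": 1.7,"dy": -0.4,"dz": -0.3,"ax": 0,"ay": 0,"az": 0,"grip": 0}
    - {"dx": 2.3,"dy": -0.55,"dz": -0.45,"ax": 0,"ay": 0,"az": 0,"grip": 0}
    - {"dx": 2.85,"dy": -0.7,"dz": -0.7,"ax": 0,"ay": 0,"az": 0,"grip": 0}
    - {"dx": 3.35,"dy": -0.8,"dz": -0.95,"ax": 0,"ay": 0,"az": 0,"grip": 0}
    - {"dx": 3.85,"dy": -0.9,"dz": -1.2,"ax": 0,"ay": 0,"az": 0,"grip": 0}
    - {"dx": 4.35,"dy": -1.05,"dz": -1.55,"ax": 0,"ay": 0,"az": 0,"grip": 0}

```text
t: 3.77
eef_pos: [0.4954, -0.1498, 0.185]
tcp_rot: [[0.972, -0.236, 0.001], [-0.236, -0.972, 0.0], [0.001, -0.0, -1.0]]
wrist_force: [-0.0, 0.0, 1.3]
width: 0.0
gripper_force: 0.6
```

>>> play_rows:
  steps:
    - {"dx": 0.85,"dy": -0.2,"dz": -0.7,"ax": 0,"ay": 0,"az": 0,"grip": 0}
    - {"dx": 1.6,"dy": -0.35,"dz": -1.6,"ax": 0,"ay": 0,"az": 0,"grip": 0}
    - {"dx": 2.2,"dy": -0.5,"dz": -2.6,"ax": 0,"ay": 0,"az": 0,"grip": 0}
    - {"dx": 2.65,"dy": -0.6,"dz": -3.7,"ax": 0,"ay": 0,"az": 0,"grip": 0}
    - {"dx": 2.85,"dy": -0.65,"dz": -4.3,"ax": 0,"ay": 0,"az": 0,"grip": 0}
    - {"dx": 3,"dy": -0.7,"dz": -4.9,"ax": 0,"ay": 0,"az": 0,"grip": 0}
    - {"dx": 3.1,"dy": -0.7,"dz": -5.5,"ax": 0,"ay": 0,"az": 0,"grip": 0}
    - {"dx": 3.1,"dy": -0.7,"dz": -5.8,"ax": 0,"ay": 0,"az": 0,"grip": 0}

```text
t: 4.43
eef_pos: [0.5255, -0.1566, 0.1261]
tcp_rot: [[0.972, -0.236, -0.001], [-0.236, -0.972, 0.0], [-0.001, -0.0, -1.0]]
wrist_force: [-0.2, -0.1, 0.8]
width: -0.0001
gripper_force: 0.4
```

>>> play_rows:
  steps:
    - {"dx": 0,"dy": 0,"dz": -0.05,"ax": 0,"ay": 0,"az": 0,"grip": 0}
    - {"dx": 0,"dy": 0,"dz": -0.1,"ax": 0,"ay": 0,"az": 0,"grip": 0}
    - {"dx": 0,"dy": 0,"dz": -0.15,"ax": 0,"ay": 0,"az": 0,"grip": 0}
    - {"dx": 0,"dy": 0,"dz": -0.2,"ax": 0,"ay": 0,"az": 0,"grip": 0}
    - {"dx": 0,"dy": 0,"dz": -0.25,"ax": 0,"ay": 0,"az": 0,"grip": 0}
    - {"dx": 0,"dy": 0,"dz": -0.3,"ax": 0,"ay": 0,"az": 0,"grip": 0}
    - {"dx": 0,"dy": 0,"dz": -0.3,"ax": 0,"ay": 0,"az": 0,"grip": 0}
    - {"dx": 0,"dy": 0,"dz": -0.3,"ax": 0,"ay": 0,"az": 0,"grip": 0}

```text
t: 5.1
eef_pos: [0.5259, -0.1569, 0.1242]
tcp_rot: [[0.972, -0.236, 0.001], [-0.236, -0.972, -0.0], [0.001, 0.0, -1.0]]
wrist_force: [0.8, 0.8, 1.1]
width: 0.0
gripper_force: 0.3
```

>>> play_rows:
  steps:
    - {"dx": 0,"dy": 0,"dz": -0.05,"ax": 0,"ay": 0,"az": 0,"grip": 0}
    - {"dx": 0,"dy": 0,"dz": -0.1,"ax": 0,"ay": 0,"az": 0,"grip": 0}
    - {"dx": 0,"dy": 0,"dz": -0.15,"ax": 0,"ay": 0,"az": 0,"grip": 0}
    - {"dx": 0,"dy": 0,"dz": -0.2,"ax": 0,"ay": 0,"az": 0,"grip": 0}
    - {"dx": 0,"dy": 0,"dz": -0.2,"ax": 0,"ay": 0,"az": 0,"grip": 0}
    - {"dx": 0,"dy": 0,"dz": -0.2,"ax": 0,"ay": 0,"az": 0,"grip": 0}
    - {"dx": 0,"dy": 0,"dz": -0.2,"ax": 0,"ay": 0,"az": 0,"grip": 0}
    - {"dx": 0,"dy": 0,"dz": -0.2,"ax": 0,"ay": 0,"az": 0,"grip": 0}

```text
t: 5.77
eef_pos: [0.5256, -0.1568, 0.1219]
tcp_rot: [[0.972, -0.236, -0.0], [-0.236, -0.972, 0.0], [-0.0, -0.0, -1.0]]
wrist_force: [0.2, 0.3, 0.0]
width: -0.0002
gripper_force: 0.1
```

>>> play_rows:
  steps:
    - {"dx": 0,"dy": 0,"dz": -0.05,"ax": 0,"ay": 0,"az": 0,"grip": 0}
    - {"dx": 0,"dy": 0,"dz": -0.1,"ax": 0,"ay": 0,"az": 0,"grip": 0}
    - {"dx": 0,"dy": 0,"dz": -0.15,"ax": 0,"ay": 0,"az": 0,"grip": 0}
    - {"dx": 0,"dy": 0,"dz": -0.2,"ax": 0,"ay": 0,"az": 0,"grip": 0}
    - {"dx": 0,"dy": 0,"dz": -0.25,"ax": 0,"ay": 0,"az": 0,"grip": 0}
    - {"dx": 0,"dy": 0,"dz": -0.3,"ax": 0,"ay": 0,"az": 0,"grip": 0}
    - {"dx": 0,"dy": 0,"dz": -0.35,"ax": 0,"ay": 0,"az": 0,"grip": 0}
    - {"dx": 0,"dy": 0,"dz": -0.35,"ax": 0,"ay": 0,"az": 0,"grip": 0}

```text
t: 6.43
eef_pos: [0.5256, -0.1568, 0.1184]
tcp_rot: [[0.972, -0.236, -0.0], [-0.236, -0.972, 0.0], [-0.0, -0.0, -1.0]]
wrist_force: [0.8, -1.5, 1.2]
width: 0.0002
gripper_force: 0.3
```

```bash
python3 - <<'E'
from h import *
for c,(y0,y1,x0,x1) in dict(side=(120,300,200,440),top=(110,290,260,500)).items():
    f=grab_frame(c)[y0:y1,x0:x1,::-1];cv2.imwrite(f"pics/{c}1.png",cv2.resize(f,None,fx=3.3,fy=3.3,interpolation=cv2.INTER_CUBIC))
E
```

```text
(no output)
```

View pics/side1.png

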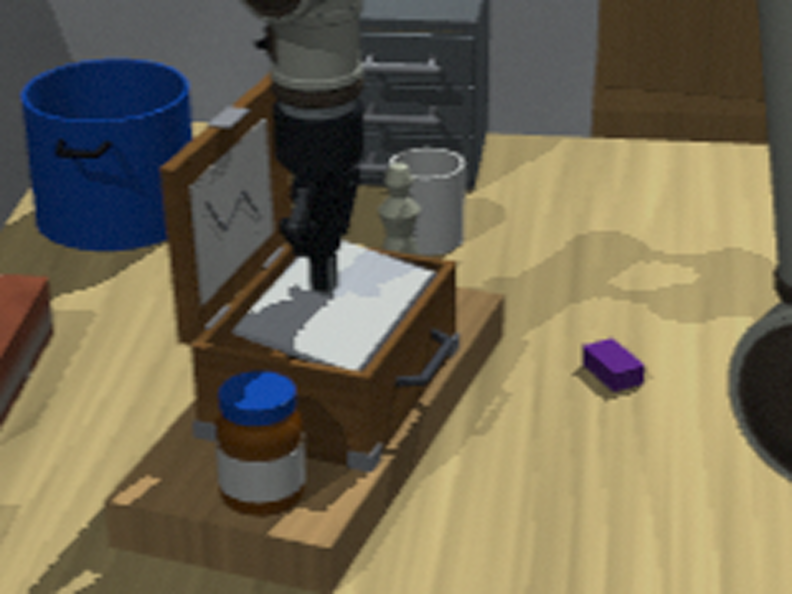

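The flap is nearly flat under the tip at (325,285), with the jar and figure untouched. I'll press on until the stop shows in the force.

>>> play_rows:
  steps:
    - {"dx": 0,"dy": 0,"dz": -0.05,"ax": 0,"ay": 0,"az": 0,"grip": 0}
    - {"dx": 0,"dy": 0,"dz": -0.1,"ax": 0,"ay": 0,"az": 0,"grip": 0}
    - {"dx": 0,"dy": 0,"dz": -0.15,"ax": 0,"ay": 0,"az": 0,"grip": 0}
    - {"dx": 0,"dy": 0,"dz": -0.2,"ax": 0,"ay": 0,"az": 0,"grip": 0}
    - {"dx": 0,"dy": 0,"dz": -0.25,"ax": 0,"ay": 0,"az": 0,"grip": 0}
    - {"dx": 0,"dy": 0,"dz": -0.3,"ax": 0,"ay": 0,"az": 0,"grip": 0}
    - {"dx": 0,"dy": 0,"dz": -0.35,"ax": 0,"ay": 0,"az": 0,"grip": 0}
    - {"dx": 0,"dy": 0,"dz": -0.35,"ax": 0,"ay": 0,"az": 0,"grip": 0}

```text
t: 7.2
eef_pos: [0.5256, -0.1568, 0.1148]
tcp_rot: [[0.972, -0.236, -0.0], [-0.236, -0.972, 0.0], [-0.0, -0.0, -1.0]]
wrist_force: [0.6, 0.3, 1.1]
width: 0.0
gripper_force: 0.2
```

>>> play_rows:
  steps:
    - {"dx": 0,"dy": 0,"dz": -0.05,"ax": 0,"ay": 0,"az": 0,"grip": 0}
    - {"dx": 0,"dy": 0,"dz": -0.1,"ax": 0,"ay": 0,"az": 0,"grip": 0}
    - {"dx": 0,"dy": 0,"dz": -0.15,"ax": 0,"ay": 0,"az": 0,"grip": 0}
    - {"dx": 0,"dy": 0,"dz": -0.2,"ax": 0,"ay": 0,"az": 0,"grip": 0}
    - {"dx": 0,"dy": 0,"dz": -0.25,"ax": 0,"ay": 0,"az": 0,"grip": 0}
    - {"dx": 0,"dy": 0,"dz": -0.3,"ax": 0,"ay": 0,"az": 0,"grip": 0}
    - {"dx": 0,"dy": 0,"dz": -0.35,"ax": 0,"ay": 0,"az": 0,"grip": 0}
    - {"dx": 0,"dy": 0,"dz": -0.35,"ax": 0,"ay": 0,"az": 0,"grip": 0}

```text
t: 7.87
eef_pos: [0.5256, -0.1568, 0.1114]
tcp_rot: [[0.972, -0.236, -0.0], [-0.236, -0.972, 0.0], [-0.0, -0.0, -1.0]]
wrist_force: [-0.2, -0.1, -0.0]
width: 0.0001
gripper_force: 0.2
```

View pics/top1.png

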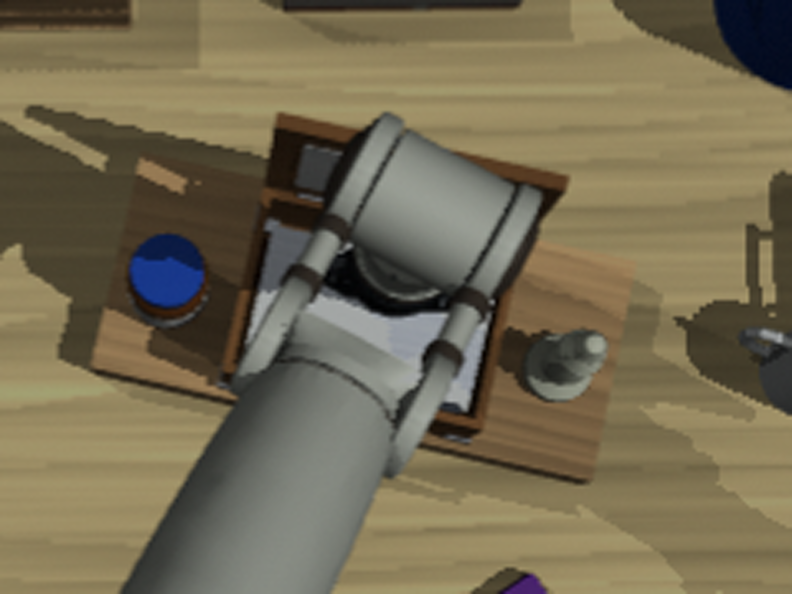

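```bash
python3 - <<'E'
from h import *
p=np.load("p.npy")
S=lambda q:((np.array(q)+.5-[200,120])*3.3-.5).round(0).tolist()
print("tcp",S(proj("side",[[.5256,-.1568,.1184]])))
for f in(0,.05,.1,.2,-.05):print(f,S(proj("side",W(p,[flapP(f,.115,.095,.003),flapP(f,.115,-.095,.003),flapP(f,0,.095,.003),flapP(f,0,-.095,.003)]))))
f=grab_frame("side")[160:260,240:360,::-1];cv2.imwrite("pics/side2.png",cv2.resize(f,None,fx=6,fy=6,interpolation=cv2.INTER_CUBIC))
E
```

```text
tcp [[325.0, 315.0]]
0 [[230.0, 351.0], [317.0, 255.0], [356.0, 375.0], [434.0, 274.0]]
0.05 [[230.0, 346.0], [317.0, 250.0], [356.0, 375.0], [434.0, 274.0]]
0.1 [[230.0, 340.0], [317.0, 244.0], [356.0, 375.0], [434.0, 275.0]]
0.2 [[231.0, 328.0], [319.0, 233.0], [357.0, 375.0], [435.0, 275.0]]
-0.05 [[230.0, 357.0], [317.0, 261.0], [356.0, 375.0], [434.0, 274.0]]
```

View pics/side2.png

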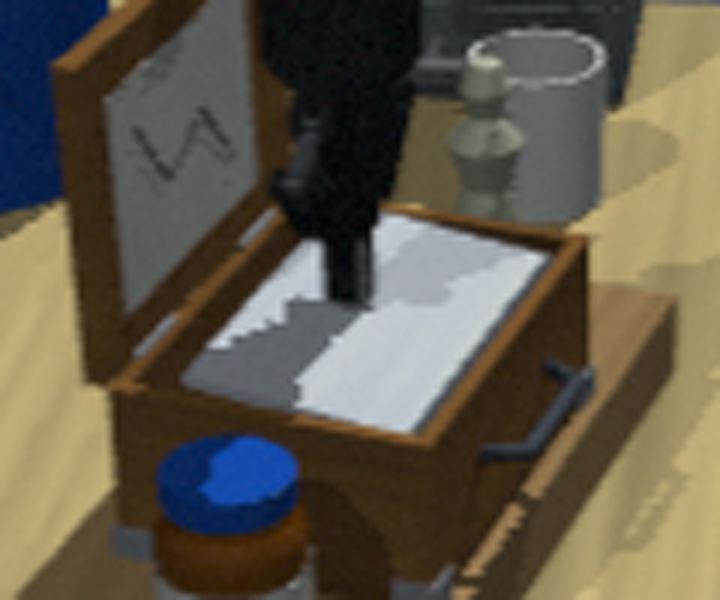

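>>> play_rows:
  steps:
    - {"dx": 0,"dy": 0,"dz": -0.05,"ax": 0,"ay": 0,"az": 0,"grip": 0}
    - {"dx": 0,"dy": 0,"dz": -0.1,"ax": 0,"ay": 0,"az": 0,"grip": 0}
    - {"dx": 0,"dy": 0,"dz": -0.15,"ax": 0,"ay": 0,"az": 0,"grip": 0}
    - {"dx": 0,"dy": 0,"dz": -0.2,"ax": 0,"ay": 0,"az": 0,"grip": 0}
    - {"dx": 0,"dy": 0,"dz": -0.25,"ax": 0,"ay": 0,"az": 0,"grip": 0}
    - {"dx": 0,"dy": 0,"dz": -0.3,"ax": 0,"ay": 0,"az": 0,"grip": 0}
    - {"dx": 0,"dy": 0,"dz": -0.35,"ax": 0,"ay": 0,"az": 0,"grip": 0}
    - {"dx": 0,"dy": 0,"dz": -0.35,"ax": 0,"ay": 0,"az": 0,"grip": 0}

```text
t: 8.58
eef_pos: [0.5256, -0.1568, 0.1079]
tcp_rot: [[0.972, -0.236, -0.0], [-0.236, -0.972, 0.0], [-0.0, 0.0, -1.0]]
wrist_force: [0.1, 0.8, 1.1]
width: 0.0001
gripper_force: 0.2
```

>>> play_rows:
  steps:
    - {"dx": 0,"dy": 0,"dz": -0.05,"ax": 0,"ay": 0,"az": 0,"grip": 0}
    - {"dx": 0,"dy": 0,"dz": -0.1,"ax": 0,"ay": 0,"az": 0,"grip": 0}
    - {"dx": 0,"dy": 0,"dz": -0.15,"ax": 0,"ay": 0,"az": 0,"grip": 0}
    - {"dx": 0,"dy": 0,"dz": -0.2,"ax": 0,"ay": 0,"az": 0,"grip": 0}
    - {"dx": 0,"dy": 0,"dz": -0.25,"ax": 0,"ay": 0,"az": 0,"grip": 0}
    - {"dx": 0,"dy": 0,"dz": -0.3,"ax": 0,"ay": 0,"az": 0,"grip": 0}
    - {"dx": 0,"dy": 0,"dz": -0.35,"ax": 0,"ay": 0,"az": 0,"grip": 0}
    - {"dx": 0,"dy": 0,"dz": -0.35,"ax": 0,"ay": 0,"az": 0,"grip": 0}

```text
t: 9.25
eef_pos: [0.5256, -0.1568, 0.1044]
tcp_rot: [[0.972, -0.236, -0.0], [-0.236, -0.972, 0.0], [-0.0, -0.0, -1.0]]
wrist_force: [0.9, -0.4, 0.2]
width: -0.0002
gripper_force: 0.2
```

```bash
python3 - <<'E'
from h import *
p=np.load("p.npy")
g=np.ascontiguousarray(grab_frame("side")[...,::-1])
f=cv2.resize(g[160:260,240:360],None,fx=6,fy=6,interpolation=cv2.INTER_CUBIC)
t=lambda P:((proj("side",P)+.5-[240,160])*6-.5).round().astype(int)
for a,c in((0,(0,255,0)),):
    cv2.polylines(f,[t(W(p,[flapP(a,r,y,.003) for r,y in((0,.095),(.115,.095),(.115,-.095),(0,-.095))]))],True,c,1)
cv2.polylines(f,[t(W(p,[[x,y,.09] for x,y in((-.08,.11),(.08,.11),(.08,-.11),(-.08,-.11))]))],True,(0,0,255),1)
s=ctrl.get_state();print(s["eef_pos"])
cv2.circle(f,tuple(t([s["eef_pos"]])[0].tolist()),4,(255,0,255),-1)
cv2.imwrite("pics/side3.png",f)
E
```

```text
[ 0.52553634 -0.15678448  0.10435671]
```

View pics/side3.png

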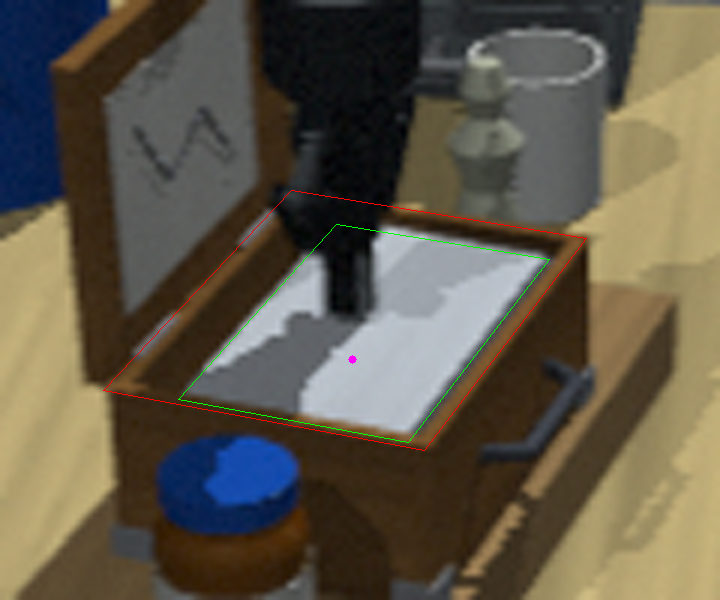

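The overlay matches the case rim and shows the flap almost flat. The visible tip at (345,315) sits about 15 mm above the reported TCP at (352,360), so the stop is a little lower in reported z.

>>> play_rows:
  steps:
    - {"dx": 0,"dy": 0,"dz": -0.05,"ax": 0,"ay": 0,"az": 0,"grip": 0}
    - {"dx": 0,"dy": 0,"dz": -0.1,"ax": 0,"ay": 0,"az": 0,"grip": 0}
    - {"dx": 0,"dy": 0,"dz": -0.15,"ax": 0,"ay": 0,"az": 0,"grip": 0}
    - {"dx": 0,"dy": 0,"dz": -0.2,"ax": 0,"ay": 0,"az": 0,"grip": 0}
    - {"dx": 0,"dy": 0,"dz": -0.25,"ax": 0,"ay": 0,"az": 0,"grip": 0}
    - {"dx": 0,"dy": 0,"dz": -0.3,"ax": 0,"ay": 0,"az": 0,"grip": 0}
    - {"dx": 0,"dy": 0,"dz": -0.3,"ax": 0,"ay": 0,"az": 0,"grip": 0}
    - {"dx": 0,"dy": 0,"dz": -0.3,"ax": 0,"ay": 0,"az": 0,"grip": 0}

```text
t: 9.97
eef_pos: [0.5257, -0.1568, 0.1025]
tcp_rot: [[0.972, -0.236, -0.0], [-0.236, -0.972, -0.0], [-0.0, 0.0, -1.0]]
wrist_force: [-3.2, 2.4, 7.8]
width: -0.0001
gripper_force: 3.7
```

>>> play_rows:
  steps:
    - {"dx": 0,"dy": 0,"dz": -0.05,"ax": 0,"ay": 0,"az": 0,"grip": 0}
    - {"dx": 0,"dy": 0,"dz": -0.1,"ax": 0,"ay": 0,"az": 0,"grip": 0}
    - {"dx": 0,"dy": 0,"dz": -0.15,"ax": 0,"ay": 0,"az": 0,"grip": 0}
    - {"dx": 0,"dy": 0,"dz": -0.15,"ax": 0,"ay": 0,"az": 0,"grip": 0}
    - {"dx": 0,"dy": 0,"dz": -0.15,"ax": 0,"ay": 0,"az": 0,"grip": 0}
    - {"dx": 0,"dy": 0,"dz": -0.15,"ax": 0,"ay": 0,"az": 0,"grip": 0}
    - {"dx": 0,"dy": 0,"dz": -0.15,"ax": 0,"ay": 0,"az": 0,"grip": 0}
    - {"dx": 0,"dy": 0,"dz": -0.15,"ax": 0,"ay": 0,"az": 0,"grip": 0}

```text
t: 10.63
eef_pos: [0.5257, -0.1569, 0.1024]
tcp_rot: [[0.972, -0.236, -0.0], [-0.236, -0.972, -0.0], [-0.0, 0.0, -1.0]]
wrist_force: [-8.1, 3.0, 15.9]
width: 0.0002
gripper_force: 7.9
```

>>> play_rows:
  steps:
    - {"dx": -0.3,"dy": 0.1,"dz": 2,"ax": 0,"ay": 0,"az": 0,"grip": 0}
    - {"dx": -1,"dy": 0.25,"dz": 5.5,"ax": 0,"ay": 0,"az": 0,"grip": 0}
    - {"dx": -1,"dy": 0.25,"dz": 9,"ax": 0,"ay": 0,"az": 0,"grip": 0}
    - {"dx": -1,"dy": 0.25,"dz": 13,"ax": 0,"ay": 0,"az": 0,"grip": 0}
    - {"dx": -1,"dy": 0.25,"dz": 17,"ax": 0,"ay": 0,"az": 0,"grip": 0}
    - {"dx": -1,"dy": 0.25,"dz": 21,"ax": 0,"ay": 0,"az": 0,"grip": 0}
    - {"dx": -1,"dy": 0.5,"dz": 24,"ax": 0,"ay": 0,"az": 0,"grip": 0}
    - {"dx": -1,"dy": 1,"dz": 24,"ax": 0,"ay": 0,"az": 0,"grip": 0}

```text
t: 11.3
eef_pos: [0.5181, -0.1484, 0.3481]
tcp_rot: [[0.972, -0.237, 0.012], [-0.236, -0.972, -0.007], [0.013, 0.004, -1.0]]
wrist_force: [0.9, 0.1, 1.9]
width: 0.0001
gripper_force: 0.0
```

```bash
python3 - <<'E'
from h import *
p=np.load("p.npy");print(ctrl.get_state()["eef_pos"].round(4),ctrl.get_state()["wrist_force"].round(1))
g=np.ascontiguousarray(grab_frame("side")[...,::-1])
f=cv2.resize(g[130:260,230:390],None,fx=4.5,fy=4.5,interpolation=cv2.INTER_CUBIC)
t=lambda P:((proj("side",P)+.5-[230,130])*4.5-.5).round().astype(int)
cv2.polylines(f,[t(W(p,[flapP(0,r,y,.003) for r,y in((0,.095),(.115,.095),(.115,-.095),(0,-.095))]))],True,(0,255,0),1)
cv2.polylines(f,[t(W(p,[lidP(p[4],r,y,.012) for r,y in((0,.11),(.16,.11),(.16,-.11),(0,-.11))]))],True,(0,0,255),1)
s=ctrl.get_state();cv2.circle(f,tuple(t([s["eef_pos"]])[0].tolist()),4,(255,0,255),-1)
cv2.imwrite("pics/side4.png",f)
E
```

```text
[ 0.5181 -0.1484  0.3481] [0.9 0.1 1.9]
```

View pics/side4.png

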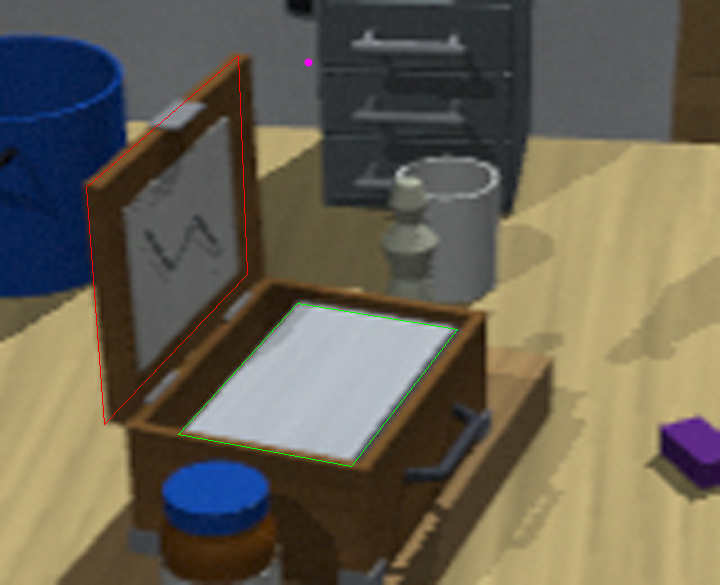

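The flap matches the f=0 outline (green). The lid stands upright with its top edge from (88,187) to (240,55). The true tip is about 20 mm above the reported TCP, so I'll allow for that and cross over the lid.

>>> play_rows:
  steps:
    - {"dx": 2,"dy": 0,"dz": 1,"ax": 0,"ay": 0,"az": 0,"grip": 0}
    - {"dx": 5,"dy": -0.2,"dz": 1,"ax": 0,"ay": 0,"az": 0,"grip": 0}
    - {"dx": 8,"dy": -0.4,"dz": 1,"ax": 0,"ay": 0,"az": 0,"grip": 0}
    - {"dx": 11,"dy": -0.7,"dz": 1,"ax": 0,"ay": 0,"az": 0,"grip": 0}
    - {"dx": 14,"dy": -1,"dz": 1,"ax": 0,"ay": 0,"az": 0,"grip": 0}
    - {"dx": 16,"dy": -1.2,"dz": 1,"ax": 0,"ay": 0,"az": 0,"grip": 0}
    - {"dx": 16,"dy": -1.2,"dz": 1,"ax": 0,"ay": 0,"az": 0,"grip": 0}
    - {"dx": 16,"dy": -1.2,"dz": 1,"ax": 0,"ay": 0,"az": 0,"grip": 0}

```text
t: 12.02
eef_pos: [0.6755, -0.1586, 0.3464]
tcp_rot: [[0.972, -0.236, -0.005], [-0.235, -0.972, 0.002], [-0.005, -0.001, -1.0]]
wrist_force: [0.7, -1.3, -0.2]
width: -0.0
gripper_force: 0.0
```

>>> play_rows:
  steps:
    - {"dx": 0,"dy": 0,"dz": -3,"ax": 0,"ay": 0,"az": 0,"grip": 0}
    - {"dx": 0,"dy": 0,"dz": -6,"ax": 0,"ay": 0,"az": 0,"grip": 0}
    - {"dx": 0,"dy": 0,"dz": -9,"ax": 0,"ay": 0,"az": 0,"grip": 0}
    - {"dx": 0,"dy": 0,"dz": -10.7,"ax": 0,"ay": 0,"az": 0,"grip": 0}
    - {"dx": -1,"dy": 0.2,"dz": -10.7,"ax": 0,"ay": 0,"az": 0,"grip": 0}
    - {"dx": -2,"dy": 0.5,"dz": -10.7,"ax": 0,"ay": 0,"az": 0,"grip": 0}
    - {"dx": -2.8,"dy": 0.7,"dz": -10.7,"ax": 0,"ay": 0,"az": 0,"grip": 0}
    - {"dx": -2.8,"dy": 0.7,"dz": -10.7,"ax": 0,"ay": 0,"az": 0,"grip": 0}

```text
t: 12.68
eef_pos: [0.6456, -0.1512, 0.2429]
tcp_rot: [[0.972, -0.236, -0.002], [-0.236, -0.972, 0.0], [-0.002, -0.0, -1.0]]
wrist_force: [-0.7, -0.2, 0.1]
width: 0.0
gripper_force: 0.0
```

```bash
python3 - <<'E'
from h import *
from plan import ld
p=np.load("p.npy");e=ctrl.get_state()["eef_pos"];print(e.round(4))
print("case",((e+[0,0,.02]-p[:3])@rotz(p[3])).round(4))
for l in np.arange(1.5708,-.01,-.1309):print(round(l,2),((ld(l,.13,.03)-[0,0,.021])*100).round(2))
f=grab_frame("side")[130:260,230:390,::-1];cv2.imwrite("pics/side5.png",cv2.resize(f,None,fx=4.5,fy=4.5,interpolation=cv2.INTER_CUBIC))
E
```

```text
[ 0.6456 -0.1512  0.2429]
case [0.1173 0.0332 0.2217]
1.57 [ 63.09 -15.09  24.07]
1.44 [ 61.43 -14.69  24.11]
1.31 [ 59.78 -14.29  23.93]
1.18 [ 58.17 -13.9   23.54]
1.05 [ 56.62 -13.52  22.92]
0.92 [ 55.16 -13.16  22.11]
0.79 [ 53.82 -12.84  21.11]
0.65 [ 52.61 -12.54  19.93]
0.52 [ 51.57 -12.29  18.61]
0.39 [ 50.7  -12.08  17.15]
0.26 [ 50.02 -11.91  15.59]
0.13 [ 49.55 -11.8   13.95]
-0.0 [ 49.29 -11.74  12.27]
```

View pics/side5.png

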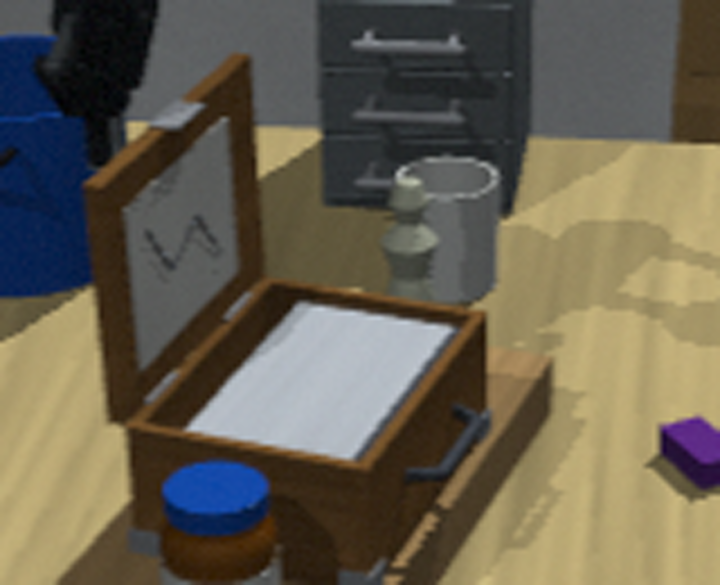

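The finger is behind the lid at (100,160) and the flap is still flat. Now I'll push the lid along its arc.

>>> play_rows:
  steps:
    - {"dx": -0.8,"dy": 0,"dz": -0.1,"ax": 0,"ay": 0,"az": 0,"grip": 0}
    - {"dx": -1.5,"dy": 0.1,"dz": -0.2,"ax": 0,"ay": 0,"az": 0,"grip": 0}
    - {"dx": -2.3,"dy": 0.25,"dz": -0.2,"ax": 0,"ay": 0,"az": 0,"grip": 0}
    - {"dx": -3.1,"dy": 0.45,"dz": -0.2,"ax": 0,"ay": 0,"az": 0,"grip": 0}
    - {"dx": -4,"dy": 0.65,"dz": -0.25,"ax": 0,"ay": 0,"az": 0,"grip": 0}
    - {"dx": -4.8,"dy": 0.85,"dz": -0.35,"ax": 0,"ay": 0,"az": 0,"grip": 0}
    - {"dx": -5.6,"dy": 1.05,"dz": -0.55,"ax": 0,"ay": 0,"az": 0,"grip": 0}
    - {"dx": -6.4,"dy": 1.2,"dz": -0.75,"ax": 0,"ay": 0,"az": 0,"grip": 0}

```text
t: 13.4
eef_pos: [0.5844, -0.1399, 0.2368]
tcp_rot: [[0.972, -0.236, 0.004], [-0.236, -0.972, -0.001], [0.004, 0.0, -1.0]]
wrist_force: [1.6, 1.1, 2.6]
width: 0.0
gripper_force: 1.5
```

>>> play_rows:
  steps:
    - {"dx": -0.8,"dy": 0.2,"dz": -0.3,"ax": 0,"ay": 0,"az": 0,"grip": 0}
    - {"dx": -1.55,"dy": 0.4,"dz": -0.65,"ax": 0,"ay": 0,"az": 0,"grip": 0}
    - {"dx": -2.3,"dy": 0.55,"dz": -1.05,"ax": 0,"ay": 0,"az": 0,"grip": 0}
    - {"dx": -3,"dy": 0.75,"dz": -1.45,"ax": 0,"ay": 0,"az": 0,"grip": 0}
    - {"dx": -3.7,"dy": 0.9,"dz": -1.95,"ax": 0,"ay": 0,"az": 0,"grip": 0}
    - {"dx": -4.35,"dy": 1.05,"dz": -2.45,"ax": 0,"ay": 0,"az": 0,"grip": 0}
    - {"dx": -4.95,"dy": 1.2,"dz": -3,"ax": 0,"ay": 0,"az": 0,"grip": 0}
    - {"dx": -5.55,"dy": 1.35,"dz": -3.6,"ax": 0,"ay": 0,"az": 0,"grip": 0}

```text
t: 14.07
eef_pos: [0.5278, -0.1264, 0.1994]
tcp_rot: [[0.972, -0.236, 0.001], [-0.236, -0.972, -0.001], [0.001, 0.0, -1.0]]
wrist_force: [0.1, -0.7, 2.7]
width: -0.0002
gripper_force: 0.9
```

>>> play_rows:
  steps:
    - {"dx": -0.55,"dy": 0.1,"dz": -0.65,"ax": 0,"ay": 0,"az": 0,"grip": 0}
    - {"dx": -1.05,"dy": 0.25,"dz": -1.35,"ax": 0,"ay": 0,"az": 0,"grip": 0}
    - {"dx": -1.5,"dy": 0.35,"dz": -2.05,"ax": 0,"ay": 0,"az": 0,"grip": 0}
    - {"dx": -1.9,"dy": 0.45,"dz": -2.8,"ax": 0,"ay": 0,"az": 0,"grip": 0}
    - {"dx": -2.25,"dy": 0.55,"dz": -3.6,"ax": 0,"ay": 0,"az": 0,"grip": 0}
    - {"dx": -2.6,"dy": 0.6,"dz": -4.35,"ax": 0,"ay": 0,"az": 0,"grip": 0}
    - {"dx": -2.85,"dy": 0.7,"dz": -5.2,"ax": 0,"ay": 0,"az": 0,"grip": 0}
    - {"dx": -3.05,"dy": 0.75,"dz": -6,"ax": 0,"ay": 0,"az": 0,"grip": 0}

```text
t: 14.73
eef_pos: [0.4971, -0.1187, 0.1384]
tcp_rot: [[0.972, -0.236, -0.001], [-0.236, -0.972, 0.0], [-0.001, 0.0, -1.0]]
wrist_force: [-1.3, -0.0, 0.4]
width: 0.0001
gripper_force: 0.6
```

>>> play_rows:
  steps:
    - {"dx": -0.1,"dy": 0,"dz": -0.3,"ax": 0,"ay": 0,"az": 0,"grip": 0}
    - {"dx": -0.2,"dy": 0.05,"dz": -0.6,"ax": 0,"ay": 0,"az": 0,"grip": 0}
    - {"dx": -0.2,"dy": 0.05,"dz": -0.8,"ax": 0,"ay": 0,"az": 0,"grip": 0}
    - {"dx": -0.2,"dy": 0.05,"dz": -1,"ax": 0,"ay": 0,"az": 0,"grip": 0}
    - {"dx": -0.2,"dy": 0.05,"dz": -1.1,"ax": 0,"ay": 0,"az": 0,"grip": 0}
    - {"dx": -0.2,"dy": 0.05,"dz": -1.2,"ax": 0,"ay": 0,"az": 0,"grip": 0}
    - {"dx": -0.2,"dy": 0.05,"dz": -1.3,"ax": 0,"ay": 0,"az": 0,"grip": 0}
    - {"dx": -0.2,"dy": 0.05,"dz": -1.4,"ax": 0,"ay": 0,"az": 0,"grip": 0}

```text
t: 15.4
eef_pos: [0.4958, -0.1184, 0.1256]
tcp_rot: [[0.972, -0.236, 0.0], [-0.236, -0.972, -0.0], [0.0, 0.0, -1.0]]
wrist_force: [-0.7, -0.0, 0.8]
width: 0.0001
gripper_force: 0.4
```

>>> play_rows:
  steps:
    - {"dx": 0,"dy": 0,"dz": -0.1,"ax": 0,"ay": 0,"az": 0,"grip": 0}
    - {"dx": 0,"dy": 0,"dz": -0.2,"ax": 0,"ay": 0,"az": 0,"grip": 0}
    - {"dx": 0,"dy": 0,"dz": -0.3,"ax": 0,"ay": 0,"az": 0,"grip": 0}
    - {"dx": 0,"dy": 0,"dz": -0.35,"ax": 0,"ay": 0,"az": 0,"grip": 0}
    - {"dx": 0,"dy": 0,"dz": -0.4,"ax": 0,"ay": 0,"az": 0,"grip": 0}
    - {"dx": 0,"dy": 0,"dz": -0.45,"ax": 0,"ay": 0,"az": 0,"grip": 0}
    - {"dx": 0,"dy": 0,"dz": -0.5,"ax": 0,"ay": 0,"az": 0,"grip": 0}
    - {"dx": 0,"dy": 0,"dz": -0.5,"ax": 0,"ay": 0,"az": 0,"grip": 0}

```text
t: 16.07
eef_pos: [0.4957, -0.1184, 0.1219]
tcp_rot: [[0.972, -0.236, -0.0], [-0.236, -0.972, -0.0], [-0.0, 0.0, -1.0]]
wrist_force: [-5.6, 2.8, 11.2]
width: -0.0001
gripper_force: 5.4
```

Stop reached, as expected. I'll press slightly more, then retreat.

>>> play_rows:
  steps:
    - {"dx": 0,"dy": 0,"dz": -0.05,"ax": 0,"ay": 0,"az": 0,"grip": 0}
    - {"dx": 0,"dy": 0,"dz": -0.1,"ax": 0,"ay": 0,"az": 0,"grip": 0}
    - {"dx": 0,"dy": 0,"dz": -0.15,"ax": 0,"ay": 0,"az": 0,"grip": 0}
    - {"dx": 0,"dy": 0,"dz": -0.15,"ax": 0,"ay": 0,"az": 0,"grip": 0}
    - {"dx": 0,"dy": 0,"dz": -0.15,"ax": 0,"ay": 0,"az": 0,"grip": 0}
    - {"dx": 0,"dy": 0,"dz": -0.15,"ax": 0,"ay": 0,"az": 0,"grip": 0}
    - {"dx": 0,"dy": 0,"dz": -0.15,"ax": 0,"ay": 0,"az": 0,"grip": 0}
    - {"dx": 0,"dy": 0,"dz": -0.15,"ax": 0,"ay": 0,"az": 0,"grip": 0}

```text
t: 16.73
eef_pos: [0.4957, -0.1184, 0.1219]
tcp_rot: [[0.972, -0.236, -0.0], [-0.236, -0.972, -0.0], [-0.0, 0.0, -1.0]]
wrist_force: [-10.3, 3.4, 20.0]
width: -0.0001
gripper_force: 9.8
```

>>> play_rows:
  steps:
    - {"dx": 0,"dy": 0,"dz": 1,"ax": 0,"ay": 0,"az": 0,"grip": 0}
    - {"dx": 0,"dy": 0,"dz": 4,"ax": 0,"ay": 0,"az": 0,"grip": 0}
    - {"dx": 0,"dy": 0,"dz": 8,"ax": 0,"ay": 0,"az": 0,"grip": 0}
    - {"dx": 0,"dy": 0,"dz": 12,"ax": 0,"ay": 0,"az": 0,"grip": 0}
    - {"dx": -2,"dy": 0,"dz": 15,"ax": 0,"ay": 0,"az": 0,"grip": 0}
    - {"dx": -5,"dy": 0,"dz": 17,"ax": 0,"ay": 0,"az": 0,"grip": 0}
    - {"dx": -8,"dy": 0,"dz": 18,"ax": 0,"ay": 0,"az": 0,"grip": 0}
    - {"dx": -8,"dy": 0,"dz": 18,"ax": 0,"ay": 0,"az": 0,"grip": 0}

```text
t: 17.4
eef_pos: [0.4143, -0.1189, 0.3029]
tcp_rot: [[0.972, -0.237, 0.005], [-0.237, -0.972, -0.004], [0.006, 0.003, -1.0]]
wrist_force: [-0.1, -0.7, -0.6]
width: -0.0002
gripper_force: 0.0
```

```bash
python3 - <<'E'
from h import *
p=np.load("p.npy")
g=np.ascontiguousarray(grab_frame("side")[...,::-1])
f=cv2.resize(g[130:290,210:390],None,fx=4,fy=3.7,interpolation=cv2.INTER_CUBIC)
t=lambda P:((proj("side",P)+.5-[210,130])*[4,3.7]-.5).round().astype(int)
cv2.polylines(f,[t(W(p,[lidP(0,r,y,.012) for r,y in((0,.11),(.16,.11),(.16,-.11),(0,-.11))]))],True,(0,255,0),1)
cv2.imwrite("pics/side6.png",f)
E
```

```text
(no output)
```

View pics/side6.png

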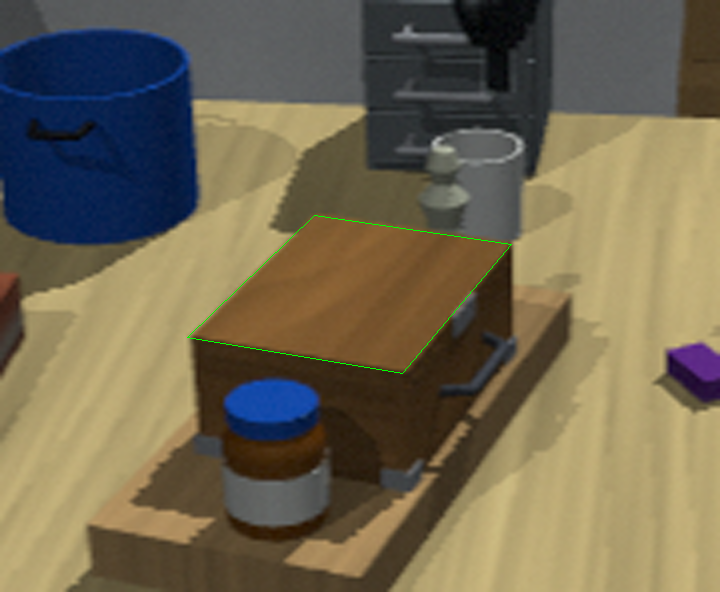

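The lid lies exactly on the shut outline (190–510, 215–373), the bystanders are where they were, and the arm is clear.

```bash
python3 -c "
from workcell import *
print(workorder.job_done())"
```

```text
the job is handed in; nothing more can be done
None
```

The flap was folded flat, then the lid was pushed fully shut over it; the job is handed in, with the arm clear and the last side picture showing the jar, figure and mug where they were.

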